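# Put four mixed-up bar things back on their own dishes

### The arm

A 6-joint arm with a two-finger parallel gripper is mounted at the origin on a cart in front of the work surface, level with it; the furniture and walls round the work are solid. World frame = base frame: x ahead of the robot, y to its left, z up, the work surface at z = 0. Lengths are in m, angles in rad, forces in N, time in s.
With the tool pointing down it reaches from about 0.35 to 0.85 m from the base axis. Payload 8.1 kg.
Tool frame: the origin (TCP) lies at the very end of the fingers, on their centre line; the grasp point (between the pads) lies 19 mm behind it; z points along the fingers, y is the line along which they close (so a half turn about z gives the same grasp; the last joint's range is limited). The gripper opens to 93 mm and grips with 3 to 60 N. Pads are 15 mm wide; open, the fingers measure 128 mm over their backs; the gripper's body (75 mm by 188 mm) begins 65 mm behind the grasp point.
Start: joints at [1.07, 0.13, 1.488, -0, 1.523, -0.085], TCP at [0.242, 0.549, 0.219] pointing down, gripper open.
Joint ranges: [-2.96, 2.96], [-0.89, 2.26], [0.02, 2.5], [-1.34, 4.48], [0, 2.73], [-2.66, 2.66]. Speed limits (rad/s): [2.39, 2.39, 2.79, 3.14, 3.14, 3.14].

### API

Orientations are given as a rotation vector (axis times angle).
In Python, from plant import robot gives the robot as it stands.
- The arm moves only by the tool play_rows, never from a script. Its argument "deltas" is one flat list of numbers, 5 for each row, row after row: the shift along the tool's x, y, z in mm, then the turn about the tool's z in degrees, then the finger opening in mm, from 0 to 93. A call has 1 to 10 rows; each row shifts and turns the commanded pose from where the row before left it, along the tool's axes as they then stand; what a row does not reach is not made up. A row lasts 1/12 s, in which the tool goes at most 41.7 mm and 7.16 degrees, less where a joint would pass 70% of its speed; a pose out of reach is approached as far as the arm can. A call with a gripper value outside its range is refused whole. The fingers move at their own pace and stop on an object; "newtons" is the grip in N (left out, the last holds). Time passes only in rows, so rows that do not move let the fingers close. It gives the time, the measured TCP pose, the force, the opening and the grip force at its end, in the units of the state.
- robot.read_state(): the state, without advancing time (a new reading comes with each control period).
- robot.read_camera(name): name is "side" or "top" or "wrist"; returns a dict with "pixels" (420x560x3 uint8, blue, green, red), "mtx" (3x3 intrinsics, pixels), "D" ([k1, k2, p1, p2, k3] as OpenCV has them; the pictures are not rectified), "eye" and "rotation" of the camera in the world. Camera axes: x right, y up, looking along -z (the intrinsics and any distortion apply to the point x, -y, -z); pixel columns grow to the right and rows downward; lengths in m; the calibration is good to about 2 mm. A picture is of the moment at which its call begins. There is no depth.
- robot.close_job(): hands the job in; it is judged then, once.
The state is a dict: "t": time; "q": joint angles; "dq": joint speeds; "joint_torque": joint torques, N m; "tool_pos": TCP position; "orientation": TCP orientation; "force": force on the tool from outside, world axes, zero at the start; "wrist_torque": the same for the moment, N m; "opening": finger opening in m; "gripper_force": force on a finger pad.
Only numpy, scipy, OpenCV 4.12 (cv2) and the standard library are available. Lean on these libraries where they do the work, as an engineer would, in place of code of your own. Each camera call takes 0.05 s, during which the arm holds its last target. There are 200 camera calls.

### The job

The four bar things stand on one another's dishes: swap them round so that the black-capped bottle stands in the blue dish, the bronze-lidded brass tin in the red dish, the brass double-cone jigger in the green dish and the white china cup in the black dish, each upright and flat on the dish's floor inside its rim. The empty brown coaster is free for parking something meanwhile. Tip nothing over, and leave the bottle stopper where it stands.

Things in the scene. Friction and masses are not known exactly. Their poses are not given: they have to be found in the camera images.
- bottle: small loose bottle of clear glass with a dark green label and a black cap, 121 mm high, about 0.17 kg: round body 47 mm across up to z = 73 mm, above that a neck and cap that grip as a rod 19 mm across up to the top, easily pinched from above. Origin: centre of the underside, on its axis, z up.
- tin: loose round brass tin with a flat darker bronze lid that does not come off, 62 mm across and 70 mm high, about 0.16 kg; grips as a plain cylinder. Origin: centre of the underside, on its axis, z up.
- jigger: loose brass double-cone measuring cup (jigger), open at the top, 47 mm across the ends and 86 mm high, about 0.09 kg; to the fingers it is a nearly plain solid upright cylinder: grip it by the upper third. Origin: centre of the underside, on its axis, z up.
- cup: loose plain white china cup, round, open at the top, 64 mm across at the rim, a little narrower at the foot, 52 mm high, about 0.11 kg; grip it across the outside, near the rim. Origin: centre of the underside, on its axis, z up.
- dish_blue: blue enamelled round dish, fixed to the worktop, 96 mm outside and 11 mm high; inside the rim it is 82 mm wide with a flat floor 5 mm above its underside. Origin: centre of the underside, z up. Home of the bottle
- dish_red: red enamelled round dish, fixed to the worktop, 96 mm outside and 11 mm high; inside the rim it is 82 mm wide with a flat floor 5 mm above its underside. Origin: centre of the underside, z up. Home of the tin
- dish_green: green enamelled round dish, fixed to the worktop, 96 mm outside and 11 mm high; inside the rim it is 82 mm wide with a flat floor 5 mm above its underside. Origin: centre of the underside, z up. Home of the jigger
- dish_black: black enamelled round dish, fixed to the worktop, 96 mm outside and 11 mm high; inside the rim it is 82 mm wide with a flat floor 5 mm above its underside. Origin: centre of the underside, z up. Home of the cup
- coaster: flat round brown coaster with a brass edge, 100 mm across and 7 mm thick, fixed to the worktop, empty: a free spot to park something. Origin: centre of the underside, z up
- stopper: loose bottle stopper, a bystander, wooden stem up on its brass head, 39 mm across and 44 mm high; it stays where it is. Origin: centre of the underside, on its axis, z up.
Mind the look-alikes: they are no part of the job. Of the things shaped like the dish_blue, the blue one is meant. What is shaped like the tin but orange or pink is not meant.

How it is judged:
At the end, for the whole second after the job is handed in: Bottle in the blue dish, tin in the red, jigger in the green and cup in the black: each within 25 mm of the dish's centre, its underside on the dish's floor (2 to 8 mm above the dish's underside), upright within 0.06 rad, at rest; the stopper upright and within 30 mm of where it began (horizontal distance between bottle and dish_blue below 0.025 m and z of bottle in the frame of dish_blue between 0.002 and 0.008 m and angle between each of bottle, tin, jigger, cup's own z axis and vertical below 0.06 rad and linear speed of each of bottle, tin, jigger, cup below 0.02 m/s and horizontal distance between tin and dish_red below 0.025 m and z of tin in the frame of dish_red between 0.002 and 0.008 m and horizontal distance between jigger and dish_green below 0.025 m and z of jigger in the frame of dish_green between 0.002 and 0.008 m and horizontal distance between cup and dish_black below 0.025 m and z of cup in the frame of dish_black between 0.002 and 0.008 m and distance of stopper from where it was at the start of the episode below 0.03 m and angle between stopper's own z axis and vertical below 0.2 rad); the robot touches nothing.
It fails at once if one of the four things is tipped over (more than 0.7 rad) (angle between any of bottle, tin, jigger, cup's own z axis and vertical above 0.7 rad).
It fails at once if the stopper is pushed more than 30 mm away or knocked over (distance of stopper from where it was at the start of the episode above 0.03 m or angle between stopper's own z axis and vertical above 0.7 rad).
It also fails if it takes over 147 s, if anything falls off the work surface, if the arm or the gripper's body presses on something with over 40 N, if the wrist force passes 120 N, or if a joint passes its speed limit or range.

## Working session

There is one attempt and no reset: what is moved stays moved. The work goes in short steps, Python scripts to look and compute and a tool call to move; the robot and the scene stay as the last step left them, time stands still between calls to the robot, and variables do not carry over. Pictures are saved under pics/ and viewed, at most 14 in all, crops included, and the job is handed in when it is done.

Besides the shell and the picture viewer there is one more tool, called as name(argument=value, ...) on one line, values as JSON. play_rows: Moves the arm, as the interface text tells. Its arguments: {"type":"object","properties":{"deltas":{"type":"array"},"newtons":{"type":"number"}},"required":["deltas"]}

```bash
mkdir -p pics
cat > h.py <<'E'
import numpy as np, cv2
from plant import robot
def cam(n,save=None):
    c=robot.read_camera(n)
    if save: cv2.imwrite('pics/'+save,c['pixels'])
    return c
def ray(c,uv):
    p=cv2.undistortPoints(np.array([[uv]],float),np.array(c['mtx']),np.array(c['D'])).ravel()
    R=np.array(c['rotation']); R=R if R.shape==(3,3) else cv2.Rodrigues(R)[0]
    d=R@np.array([p[0],-p[1],-1.]); return np.array(c['eye']),d/np.linalg.norm(d)
def onz(c,uv,z):
    e,d=ray(c,uv); return e+d*(z-e[2])/d[2]
def proj(c,P):
    R=np.array(c['rotation']); R=R if R.shape==(3,3) else cv2.Rodrigues(R)[0]
    q=R.T@(np.array(P)-np.array(c['eye'])); q=q*[1,-1,-1]
    return cv2.projectPoints(q.reshape(1,1,3),np.zeros(3),np.zeros(3),np.array(c['mtx']),np.array(c['D']))[0].ravel()
E
python3 - <<'E'
from h import *
for n in('top','side','wrist'):
    c=cam(n,n+'0.png'); print(n,c['eye'],np.array(c['rotation']).round(3).tolist(),c['mtx'],c['D'])
print(robot.read_state())
E
```

```text
top [0.4427987  0.1165851  1.58778162] [0.047, -0.027, -1.56] [[477.09453442   0.         276.77624589]
 [  0.         477.09453442 215.74729543]
 [  0.           0.           1.        ]] [0.03517676 0.         0.         0.         0.        ]
side [-1.03134392  0.43465833  0.88554078] [0.766, -0.947, -1.572] [[534.23202362   0.         289.53246631]
 [  0.         534.23202362 212.88382553]
 [  0.           0.           1.        ]] [0.0370361 0.        0.        0.        0.       ]
wrist [0.16795781 0.58047128 0.38263922] [-0.265, -0.17, 1.145] [[298.85796562   0.         276.84840376]
 [  0.         298.85796562 209.29605916]
 [  0.           0.           1.        ]] [-0.05151716  0.          0.          0.          0.        ]
{'t': 0.15, 'q': array([ 1.06956310e+00,  1.30992855e-01,  1.48900605e+00,  2.82928483e-06,
        1.52301960e+00, -8.53793977e-02]), 'dq': array([ 0.0015813 , -0.00239605, -0.00299135, -0.00053519,  0.00202745,
        0.00065833]), 'joint_torque': array([ 7.25506816e-04, -5.60472894e+01, -4.92337275e+01,  7.68982898e-02,
        3.04260361e-02, -1.28785650e-04]), 'tool_pos': array([0.24213966, 0.54849367, 0.21783802]), 'orientation': array([-6.48439385e-01, -3.07351902e+00,  2.14250203e-03]), 'force': array([-0.54499539, -0.20649586,  0.08591386]), 'wrist_torque': array([ 0.02249107,  0.00550705, -0.03236047]), 'gripper_force': 0.0, 'opening': 0.09311619115946858}
```

View pics/top0.png

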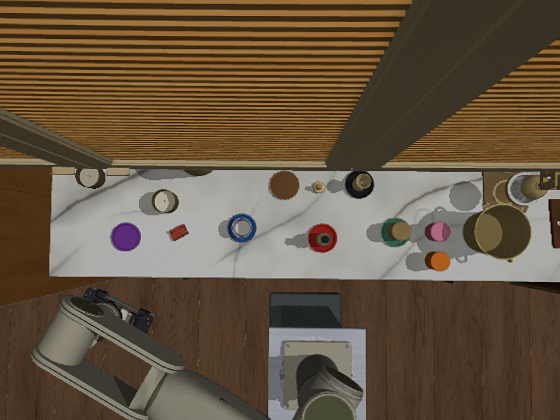

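View pics/side0.png

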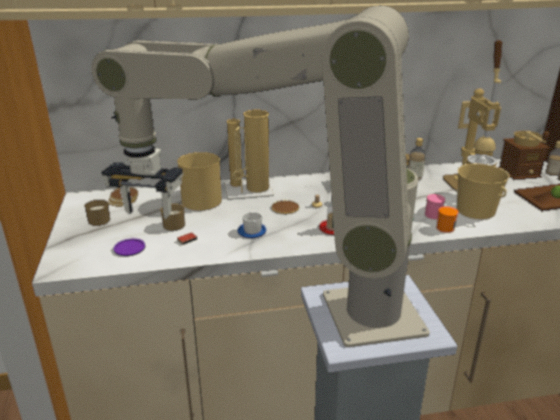

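View pics/wrist0.png

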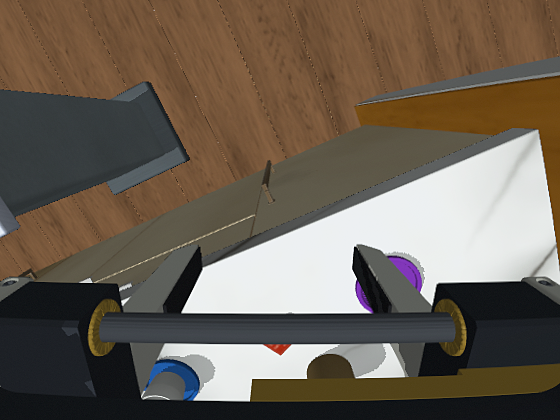

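The top view shows the blue dish with the cup at (242,228), the red dish with the bottle at (322,238), the green dish with the tin at (398,232) and the black dish with the jigger at (360,184). The coaster is at (284,185) and the stopper at (319,187); the decoys are orange (438,261) and pink (439,232). The side view shows a shelf edge at the top; the arm hides the red, green and black dishes. The wrist view shows the blue dish at (172,380).

Run:
```python
from h import *
c=cam('top'); im=c['pixels']
cv2.imwrite('pics/crop.png',cv2.resize(im[155:280,215:475],None,fx=3,fy=3,interpolation=cv2.INTER_CUBIC))
hsv=cv2.cvtColor(im,cv2.COLOR_BGR2HSV)
def m(lo,hi,roi):
    k=cv2.inRange(hsv,np.array(lo),np.array(hi)); z=np.zeros_like(k); x0,y0,x1,y1=roi; z[y0:y1,x0:x1]=k[y0:y1,x0:x1]; return z
for n,lo,hi,roi,z in [('blue',(100,120,40),(125,255,255),(220,205,265,250),.011),('red',(170,120,50),(180,255,255),(300,215,345,260),.011),('red2',(0,150,50),(6,255,255),(300,215,345,260),.011),
  ('green',(65,60,30),(95,255,255),(375,210,420,255),.011),('black',(0,0,0),(180,255,50),(340,165,380,205),.011),('coaster',(5,80,50),(20,255,200),(262,170,305,202),.007)]:
    k=m(lo,hi,roi); ys,xs=np.nonzero(k)
    if len(xs)<10: print(n,len(xs)); continue
    (u,v),r=cv2.minEnclosingCircle(np.c_[xs,ys].astype(np.float32))
    print(n,len(xs),(u,v,r),onz(c,(u,v),z).round(4), 'r', r*(1.588)/477)
s=cam('side')
# shelf front edge: side (280,14) ray vs top row ~165
for z in (.4,.5,.6,.7,.8,.9): print(z,onz(c,(280,166),z).round(3),onz(c,(280,163),z).round(3), onz(s,(280,14),z).round(3))
```

```text
blue 277 (241.59567260742188, 227.7779083251953, 14.020373344421387) [0.4759 0.2524 0.011 ] r 0.04667579218226659
red 4
red2 437 (322.16534423828125, 237.56101989746094, 14.069793701171875) [ 0.4466 -0.0139  0.011 ] r 0.04684031949153237
green 260 (395.5659484863281, 231.76373291015625, 14.386545181274414) [ 0.4684 -0.2545  0.011 ] r 0.047894829660091766
black 369 (358.0, 180.17308044433594, 17.305919647216797) [ 0.6377 -0.131   0.011 ] r 0.05761383731610121
coaster 672 (288.24468994140625, 181.6702117919922, 19.606840133666992) [0.631  0.0997 0.007 ] r 0.0652739248055832
0.4 [0.623 0.125 0.4  ] [0.631 0.125 0.4  ] [ 2.406 -0.2    0.4  ]
0.5 [0.608 0.124 0.5  ] [0.615 0.124 0.5  ] [ 1.698 -0.069  0.5  ]
0.6 [0.593 0.124 0.6  ] [0.599 0.124 0.6  ] [0.99  0.062 0.6  ]
0.7 [0.578 0.123 0.7  ] [0.583 0.123 0.7  ] [0.282 0.192 0.7  ]
0.8 [0.563 0.122 0.8  ] [0.568 0.122 0.8  ] [-0.426  0.323  0.8  ]
0.9 [0.547 0.121 0.9  ] [0.552 0.121 0.9  ] [-1.134  0.454  0.9  ]
```

View pics/crop.png

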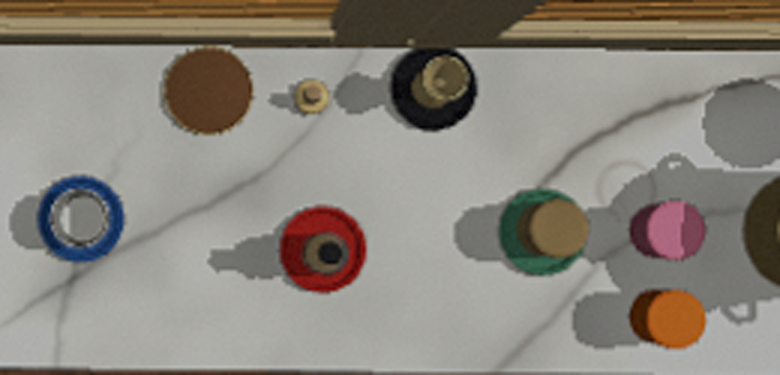

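The crop shows dish centres at about (80,219) blue, (323,250) red, (542,231) green and (433,88) black, with the coaster at (208,89) and the stopper at (311,96). The tops are at: cup (79,218), cap (330,254), lid (558,228), jigger rim (446,80).

Run:
```python
from h import *
c=cam('top')
f=lambda p:((p[0]+.5)/3-.5+215,(p[1]+.5)/3-.5+155)
for n,p,z in [('blue',(80.5,219),.011),('red',(323,249.5),.011),('green',(542,231.5),.011),('black',(433,88),.011),('coaster',(208,89.5),.007),('stop',(311,96),.03),
 ('cup',(79,218),.057),('bottle',(330,254),.126),('tin',(558,228),.075),('jig',(446,80),.091)]:
    print(n,onz(c,f(p),z).round(4))
w=cam('wrist'); s=robot.read_state(); T=s['tool_pos']
print('tcp in wrist',proj(w,T),proj(w,T-[0,0,.15]))
R=cv2.Rodrigues(s['orientation'])[0]; print(R.round(3)); R2=np.diag([-1,1,-1.]); print(np.degrees(cv2.Rodrigues(R.T@R2)[0]).ravel())
sd=cam('side')
for z in (.2,.4,.5,.6,.7): print(z,proj(sd,[T[0],T[1],z]))
```

```text
blue [0.4762 0.2527 0.011 ]
red [ 0.4457 -0.0145  0.011 ]
green [ 0.4682 -0.2537  0.011 ]
black [ 0.625  -0.1343  0.011 ]
coaster [0.6214 0.1137 0.007 ]
stop [0.6128 0.0013 0.03  ]
cup [0.4763 0.2504 0.057 ]
bottle [ 0.441  -0.0121  0.126 ]
tin [ 0.471  -0.2554  0.075 ]
jig [ 0.6243 -0.1351  0.091 ]
tcp in wrist [278.70263379 256.91066682] [277.97153178 195.43672784]
[[-0.915  0.404 -0.   ]
 [ 0.404  0.915 -0.   ]
 [ 0.    -0.    -1.   ]]
[-2.19122024e-02 -6.81087222e-03 -2.38245792e+01]
0.2 [149.17278575 221.18028118]
0.4 [139.49412473 149.61240485]
0.5 [134.01327853 109.6904197 ]
0.6 [128.01806499  66.49606911]
0.7 [121.42554484  19.54098436]
```

play_rows(deltas=[0, 0, 0, -5.95, 93, 0, 0, 0, -5.95, 93, 0, 0, 0, -5.95, 93, 0, 0, 0, -5.95, 93, 0, 0, 0, 0, 93])

```text
t: 0.82
tool_pos: [0.2423, 0.5489, 0.2186]
orientation: [-0.007, 3.142, -0.0]
force: [0.5, -0.2, -0.0]
opening: 0.0928
gripper_force: 0.0
```

play_rows(deltas=[-18, -30, 5, 0, 93, -18, -30, 5, 0, 93, -18, -30, 5, 0, 93, -18, -30, 5, 0, 93, -18, -30, 5, 0, 93, -18, -30, 5, 0, 93, -18, -30, 5, 0, 93, -18, -30, 5, 0, 93, -18, -30, 5, 0, 93, 0, 0, 0, 0, 93])

```text
t: 1.65
tool_pos: [0.4064, 0.274, 0.1727]
orientation: [0.013, 3.141, -0.004]
force: [0.1, -0.3, 1.3]
opening: 0.093
gripper_force: 0.0
```

Run:
```python
from h import *
w=cam('wrist','w1.png'); s=robot.read_state(); print(s['tool_pos'],w['eye'],w['rotation'])
print(proj(w,[.4763,.2504,.057]),proj(w,[.4763,.2527,.011]),proj(w,[.6214,.1137,.007]),proj(w,[.441,-.012,.126]),proj(w,[.4457,-.0145,.011]))
```

```text
[0.40535187 0.27624854 0.17317883] [0.32511034 0.27379514 0.33761789] [-0.23658948 -0.23023697  1.54830992]
[256.70748184 268.78965971] [261.19135183 250.20566017] [163.43909062 345.56420878] [-52.96986931 268.84979879] [ 40.42128547 227.52032934]
```

View pics/w1.png

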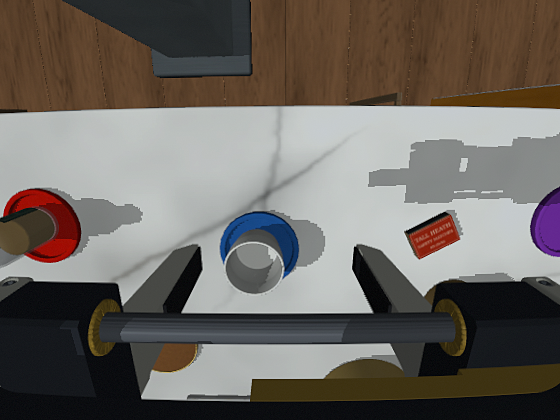

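The wrist view shows the cup rim centred at about (255,268) and the blue dish at (260,247), both within a few pixels of the prediction from the top view. That confirms position and height.

play_rows(deltas=[-24, -8.5, 5, 0, 93, -24, -8.5, 15, 0, 93, -23, -9, 20, 0, 93, 0, 0, 25, 0, 93, 0, 0, 25, 0, 93, 0, 0, 0, 0, 93, 0, 0, 0, 0, 93])

```text
t: 2.28
tool_pos: [0.4736, 0.2531, 0.0825]
orientation: [-0.002, -3.138, 0.002]
force: [0.3, 0.1, 0.2]
opening: 0.0931
gripper_force: 0.0
```

play_rows(deltas=[-3, -2.5, 15, 0, 93, 0, 0, 20, 0, 93, 0, 0, 20, 0, 93, 0, 0, 0, 0, 93, 0, 0, 0, 0, 60, 0, 0, 0, 0, 55, 0, 0, 0, 0, 50, 0, 0, 0, 0, 50, 0, 0, 0, 0, 50, 0, 0, 0, 0, 50], newtons=12)

```text
t: 3.12
tool_pos: [0.479, 0.2505, 0.0298]
orientation: [0.001, 3.14, 0.001]
force: [-1.3, -0.2, 5.2]
opening: 0.0617
gripper_force: 12.0
```

play_rows(deltas=[0, 0, -10, 0, 50, 0, 0, -20, 0, 50, 0, 0, -20, 0, 50, -18, -17, 0, 0, 50, -25, -24, 0, 0, 50, -25, -24, 0, 0, 50, -25, -24, 0, 0, 50, -25, -24, 0, 0, 50, -20, -19, 0, 0, 50, 0, 0, 0, 0, 50])

```text
t: 3.95
tool_pos: [0.6195, 0.114, 0.0795]
orientation: [0.006, 3.139, -0.002]
force: [0.4, 0.5, -1.0]
opening: 0.0617
gripper_force: 12.0
```

play_rows(deltas=[0, 0, 0, 0, 50, 0, 0, 0, 0, 50])

```text
t: 4.12
tool_pos: [0.6155, 0.1185, 0.0786]
orientation: [-0.001, -3.141, -0.001]
force: [-0.3, -0.6, -0.8]
opening: 0.0614
gripper_force: 12.0
```

play_rows(deltas=[-4, -3, 15, 0, 50, 0, 0, 15, 0, 50, 0, 0, 10, 0, 50, 0, 0, 3, 0, 50, 0, 0, 0, 0, 50, 0, 0, 0, 0, 50])

```text
t: 4.62
tool_pos: [0.6198, 0.1157, 0.0355]
orientation: [0.0, -3.141, -0.0]
force: [0.7, -0.3, -0.3]
opening: 0.062
gripper_force: 12.0
```

play_rows(deltas=[0, 0, 2, 0, 50, 0, 0, 1, 0, 50, 0, 0, 0, 0, 50])

```text
t: 4.87
tool_pos: [0.6205, 0.1153, 0.0331]
orientation: [0.001, 3.141, 0.0]
force: [-0.9, -0.3, -0.6]
opening: 0.0618
gripper_force: 12.0
```

play_rows(deltas=[0, 0, 1, 0, 50, 0, 0, 0.5, 0, 50, 0, 0, 0, 0, 50])

```text
t: 5.12
tool_pos: [0.6206, 0.1153, 0.0319]
orientation: [0.001, 3.141, 0.0]
force: [-1.6, 0.2, 4.3]
opening: 0.0619
gripper_force: 12.0
```

play_rows(deltas=[0, 0, 0, 0, 93, 0, 0, 0, 0, 93, 0, 0, 0, 0, 93, 0, 0, -20, 0, 93, 0, 0, -35, 0, 93, 20, 0, -20, 0, 93, 30, -10, -20, 0, 93, 30, -20, -20, 0, 93, 30, -30, -15, 0, 93, 20, -20, 0, 0, 93])

```text
t: 5.95
tool_pos: [0.4923, 0.0365, 0.1634]
orientation: [-0.001, 3.137, -0.001]
force: [-0.1, -1.1, 0.6]
opening: 0.0929
gripper_force: 0.0
```

play_rows(deltas=[0, 0, 0, 0, 93, 0, 0, 0, 0, 93])

```text
t: 6.12
tool_pos: [0.492, 0.0367, 0.1605]
orientation: [0.004, 3.14, -0.0]
force: [0.8, 0.4, -0.1]
opening: 0.093
gripper_force: 0.0
```

Run:
```python
from h import *
w=cam('wrist','w2.png'); s=robot.read_state(); print(s['tool_pos'],s['opening'])
print(proj(w,[.441,-.0121,.126]),proj(w,[.4457,-.0145,.011]))
```

```text
[0.49250276 0.03731451 0.16030781] 0.09333690303611009
[205.86854887 165.54788246] [228.9551876  153.04960113]
```

View pics/w2.png

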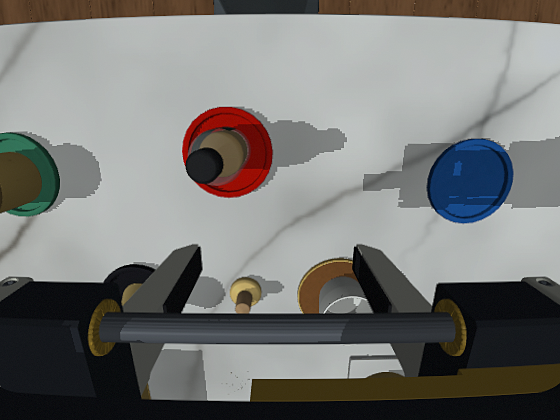

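The wrist view shows the cap at (205,166), matching the prediction. The red dish is at (228,152), the blue dish is empty at (470,180), and the cup is standing on the coaster at (345,300).

play_rows(deltas=[17, -16, 0, 0, 93, 17, -16, 0, 0, 93, 17, -17, 0, 0, 60, 0, 0, 0, 0, 60, 0, 0, 0, 0, 60, 0, 0, 25, 0, 60, 0, 0, 25, 0, 60, 0, 0, 20, 0, 60, 0, 0, 0, 0, 60, 0, 0, 0, 0, 60])

```text
t: 7.0
tool_pos: [0.4409, -0.0105, 0.0891]
orientation: [0.001, -3.139, -0.001]
force: [0.1, -0.7, 0.4]
opening: 0.0602
gripper_force: 0.0
```

play_rows(deltas=[0, -1.5, 2, 0, 40, 0, 0, 0, 0, 20, 0, 0, 0, 0, 10, 0, 0, 0, 0, 10, 0, 0, 0, 0, 10, 0, 0, 0, 0, 10, 0, 0, 0, 0, 10, 0, 0, 0, 0, 10], newtons=25)

```text
t: 7.67
tool_pos: [0.4414, -0.013, 0.0882]
orientation: [0.001, 3.141, -0.0]
force: [0.3, -0.7, 0.5]
opening: 0.0184
gripper_force: 25.0
```

play_rows(deltas=[0, 0, -10, 0, 10, 0, 0, -20, 0, 10, 0, 0, -20, 0, 10, -5, 15, 0, 0, 10, -5, 25, 0, 0, 10, -5, 35, 0, 0, 10, -5, 40, 0, 0, 10, -5, 40, 0, 0, 10, -5, 40, 0, 0, 10, -5, 35, 0, 0, 10])

```text
t: 8.5
tool_pos: [0.4762, 0.2195, 0.1387]
orientation: [0.0, 3.141, 0.001]
force: [0.8, -0.0, -1.1]
opening: 0.0181
gripper_force: 25.0
```

play_rows(deltas=[0, 25, 0, 0, 10, 0, 11, 0, 0, 10, 0, 0, 0, 0, 10, 0, 0, 0, 0, 10])

```text
t: 8.83
tool_pos: [0.4762, 0.2527, 0.1381]
orientation: [0.001, -3.141, 0.001]
force: [0.1, -0.4, -1.7]
opening: 0.0184
gripper_force: 25.0
```

Same floor height as at pickup, so down to 0.088.

play_rows(deltas=[0, 0, 15, 0, 10, 0, 0, 15, 0, 10, 0, 0, 12, 0, 10, 0, 0, 5, 0, 10, 0, 0, 2, 0, 10, 0, 0, 0, 0, 10, 0, 0, 0, 0, 10])

```text
t: 9.42
tool_pos: [0.4769, 0.2528, 0.0897]
orientation: [0.001, 3.141, 0.001]
force: [-0.3, -0.3, -1.1]
opening: 0.0185
gripper_force: 25.0
```

play_rows(deltas=[0, 0, 0.8, 0, 10, 0, 0, 0, 0, 10, 0, 0, 0, 0, 10])

```text
t: 9.67
tool_pos: [0.4767, 0.2532, 0.0886]
orientation: [0.0, 3.141, 0.0]
force: [0.0, -0.2, -1.8]
opening: 0.0183
gripper_force: 25.0
```

play_rows(deltas=[0, 0, 0.8, 0, 10, 0, 0, 0.6, 0, 10, 0, 0, 0, 0, 10, 0, 0, 0, 0, 10])

```text
t: 10.0
tool_pos: [0.477, 0.2533, 0.0882]
orientation: [0.0, 3.14, 0.001]
force: [-1.6, -0.1, 5.9]
opening: 0.0185
gripper_force: 25.0
```

play_rows(deltas=[0, 0, 0, 0, 60, 0, 0, 0, 0, 60, 0, 0, 0, 0, 60, 0, 0, -20, 0, 60, 0, 0, -30, 0, 60, 0, -10, -30, 0, 60, 4, -30, 0, 0, 60, 4, -40, 0, 0, 60, 4, -40, 0, 0, 60, 4, -40, 0, 0, 60])

```text
t: 10.83
tool_pos: [0.4599, 0.0918, 0.1669]
orientation: [-0.002, 3.141, -0.0]
force: [0.2, -0.8, 0.0]
opening: 0.06
gripper_force: 0.0
```

play_rows(deltas=[4, -40, 0, 0, 93, 4, -40, 0, 0, 93, 4, -40, 0, 0, 93, 4, -40, 0, 0, 93, 4, -40, 0, 0, 93, 0, -40, 0, 0, 93, 0, -40, 0, 0, 93, 0, -30, 0, 0, 93, 0, -20, 0, 0, 93, 0, 0, 0, 0, 93])

```text
t: 11.67
tool_pos: [0.4397, -0.2406, 0.1667]
orientation: [-0.006, -3.141, 0.002]
force: [0.4, -0.3, -0.4]
opening: 0.0926
gripper_force: 0.0
```

play_rows(deltas=[0, 0, 0, 0, 93, 0, 0, 0, 0, 93])

```text
t: 11.83
tool_pos: [0.4401, -0.2363, 0.1665]
orientation: [-0.001, -3.141, -0.001]
force: [-0.4, -0.6, 0.2]
opening: 0.0928
gripper_force: 0.0
```

Run:
```python
from h import *
w=cam('wrist','w3.png'); s=robot.read_state(); print(s['tool_pos'],s['opening'])
print(proj(w,[.471,-.2554,.075]),proj(w,[.4682,-.2537,.011]),proj(w,[.6243,-.1351,.091]))
```

```text
[ 0.44024476 -0.23593416  0.16660157] 0.0927128434628719
[257.87568954 243.78346078] [262.69438482 218.74063298] [374.50959249 382.87349753]
```

View pics/w3.png

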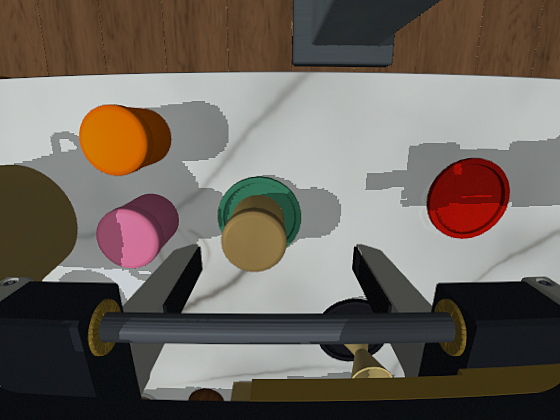

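The wrist view shows the lid at (254,239), 4–5 px from the prediction, so the tin is at about (0.468, -0.258). The green dish is at (260,217), the red dish is empty at (468,197), and the jigger is at (372,370).

play_rows(deltas=[-14, -11, 10, 0, 93, -14, -11, 20, 0, 93, 0, 0, 10, 0, 93, 0, 0, 0, 0, 93, 0, 0, 20, 0, 93, 0, 0, 25, 0, 93, 0, 0, 25, 0, 93, 0, 0, 15, 0, 93, 0, 0, 0, 0, 93, 0, 0, 0, 0, 93])

```text
t: 12.72
tool_pos: [0.4677, -0.2578, 0.042]
orientation: [0.001, -3.14, -0.002]
force: [0.4, -0.0, 0.2]
opening: 0.0931
gripper_force: 0.0
```

play_rows(deltas=[0, 0, 2, 0, 70, 0, 0, 0, 0, 50, 0, 0, 0, 0, 50, 0, 0, 0, 0, 50, 0, 0, 0, 0, 50, 0, 0, 0, 0, 50, 0, 0, 0, 0, 50], newtons=20)

```text
t: 13.3
tool_pos: [0.4685, -0.2592, 0.0404]
orientation: [0.001, 3.141, -0.0]
force: [-1.2, 1.1, 4.2]
opening: 0.0602
gripper_force: 20.0
```

play_rows(deltas=[0, 0, -10, 0, 50, 0, 0, -20, 0, 50, 0, 0, -20, 0, 50, 4, 15, 0, 0, 50, 4, 30, 0, 0, 50, 4, 40, 0, 0, 50, 4, 40, 0, 0, 50, 4, 40, 0, 0, 50, 3, 40, 0, 0, 50, 0, 29, 0, 0, 50])

```text
t: 14.13
tool_pos: [0.444, -0.0223, 0.0899]
orientation: [-0.0, -3.141, -0.001]
force: [0.2, -1.2, -1.4]
opening: 0.0604
gripper_force: 20.0
```

play_rows(deltas=[0, 11, 0, 0, 50, 0, 0, 0, 0, 50, 0, 0, 0, 0, 50])

```text
t: 14.38
tool_pos: [0.4454, -0.014, 0.0901]
orientation: [-0.002, 3.141, -0.001]
force: [-0.1, -0.5, -2.5]
opening: 0.0606
gripper_force: 20.0
```

play_rows(deltas=[0, 0, 15, 0, 50, 0, 0, 15, 0, 50, 0, 0, 12, 0, 50, 0, 0, 5, 0, 50, 0, 0, 2, 0, 50, 0, 0, 0, 0, 50, 0, 0, 0, 0, 50])

```text
t: 14.97
tool_pos: [0.4458, -0.0148, 0.0414]
orientation: [0.002, 3.141, -0.0]
force: [-0.0, 0.8, -3.1]
opening: 0.0603
gripper_force: 20.0
```

play_rows(deltas=[0, 0, 1.2, 0, 50, 0, 0, 0, 0, 50, 0, 0, 0, 0, 50])

```text
t: 15.22
tool_pos: [0.4461, -0.0144, 0.0403]
orientation: [0.001, 3.14, -0.001]
force: [0.7, -1.6, 1.4]
opening: 0.0604
gripper_force: 20.0
```

play_rows(deltas=[0, 0, 0.5, 0, 50, 0, 0, 0, 0, 50, 0, 0, 0, 0, 93, 0, 0, 0, 0, 93, 0, 0, 0, 0, 93, 0, 0, -20, 0, 93, 0, 0, -35, 0, 93, 0, -10, -35, 0, 93, -20, -25, -35, 0, 93, -30, -28, 0, 0, 93])

```text
t: 16.05
tool_pos: [0.496, -0.0742, 0.1676]
orientation: [-0.003, 3.132, -0.003]
force: [1.5, -0.2, 2.1]
opening: 0.093
gripper_force: 0.0
```

play_rows(deltas=[-30, -28, 0, 0, 93, -20, -20, 0, 0, 93, -10, -10, 0, 0, 93, 0, 0, 0, 0, 93, 0, 0, 0, 0, 93, 0, 0, 0, 0, 93])

```text
t: 16.55
tool_pos: [0.552, -0.1312, 0.1593]
orientation: [-0.0, -3.14, -0.001]
force: [-0.9, -0.1, -0.3]
opening: 0.0932
gripper_force: 0.0
```

Run:
```python
from h import *
w=cam('wrist','w4.png'); s=robot.read_state(); print(s['tool_pos'],s['opening'])
print(proj(w,[.6243,-.1351,.091]),proj(w,[.625,-.1343,.011]),proj(w,[.4682,-.2537,.011]))
```

```text
[ 0.5520327  -0.13099327  0.15952622] 0.09282517678103747
[274.18008535 296.44740337] [275.40485672 257.61051169] [157.12948872 116.65105854]
```

View pics/w4.png

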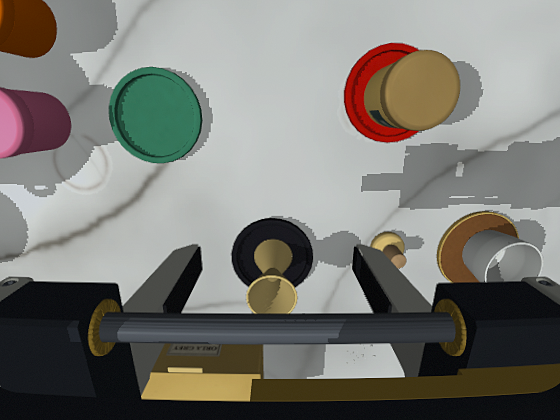

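The wrist view shows the jigger rim at (272,294) as predicted. The black dish is at (272,255), the green dish is empty at (158,114), and the tin sits in the red dish. A box stands behind at (205,355), so I'll check its distance.

Run:
```python
from h import *
w=cam('wrist')
for z in(0,.05,.1,.15,.2): print(z,onz(w,(205,345),z).round(3),onz(w,(205,368),z).round(3))
print(onz(w,(272,294),.091),onz(w,(272,255),.011),onz(w,(158,114),.011),onz(w,(420,90),.075))
```

```text
0 [ 0.76  -0.229  0.   ] [ 0.8   -0.232  0.   ]
0.05 [ 0.716 -0.214  0.05 ] [ 0.749 -0.217  0.05 ]
0.1 [ 0.671 -0.199  0.1  ] [ 0.699 -0.201  0.1  ]
0.15 [ 0.626 -0.184  0.15 ] [ 0.648 -0.186  0.15 ]
0.2 [ 0.582 -0.169  0.2  ] [ 0.597 -0.171  0.2  ]
[ 0.62194954 -0.13686169  0.091     ] [ 0.62186765 -0.13804116  0.011     ] [ 0.46574398 -0.25250316  0.011     ] [ 0.44848563 -0.01868615  0.075     ]
```

play_rows(deltas=[-20, -2, 0, 0, 93, -25, -2, 0, 0, 93, -25, -2, 10, 0, 93, 0, 0, 15, 0, 93, 0, 0, 20, 0, 93, 0, 0, 20, 0, 93, 0, 0, 20, 0, 93, 0, 0, 15, 0, 93, 0, 0, 0, 0, 93, 0, 0, 0, 0, 93])

```text
t: 17.48
tool_pos: [0.6217, -0.137, 0.0593]
orientation: [0.001, -3.14, -0.001]
force: [-0.1, 0.5, 0.5]
opening: 0.0929
gripper_force: 0.0
```

play_rows(deltas=[0, 0, 3, 0, 70, 0, 0, 0, 0, 50, 0, 0, 0, 0, 35, 0, 0, 0, 0, 35, 0, 0, 0, 0, 35, 0, 0, 0, 0, 35, 0, 0, 0, 0, 35, 0, 0, 0, 0, 35], newtons=12)

```text
t: 18.15
tool_pos: [0.6228, -0.138, 0.0569]
orientation: [0.001, 3.142, 0.0]
force: [-0.9, -0.9, 1.2]
opening: 0.0461
gripper_force: 12.0
```

play_rows(deltas=[0, 0, -10, 0, 35, 0, 0, -20, 0, 35, 0, 0, -15, 0, 35, 13, -9.5, 0, 0, 35, 25, -19, 0, 0, 35, 31, -23, 0, 0, 35, 31, -23, 0, 0, 35, 31, -23, 0, 0, 35, 17, -13, 0, 0, 35, 8, -5, 0, 0, 35])

```text
t: 18.98
tool_pos: [0.4646, -0.2553, 0.1025]
orientation: [-0.004, -3.141, 0.001]
force: [-0.1, 0.1, 0.5]
opening: 0.0464
gripper_force: 12.0
```

play_rows(deltas=[0, 0, 0, 0, 35, 0, 0, 0, 0, 35])

```text
t: 19.15
tool_pos: [0.4674, -0.2535, 0.1025]
orientation: [0.002, 3.14, -0.0]
force: [0.5, 1.4, -1.1]
opening: 0.0465
gripper_force: 12.0
```

play_rows(deltas=[0, 0, 15, 0, 35, 0, 0, 15, 0, 35, 0, 0, 10, 0, 35, 0, 0, 3, 0, 35, 0, 0, 1.5, 0, 35, 0, 0, 0, 0, 35, 0, 0, 0, 0, 35])

```text
t: 19.73
tool_pos: [0.4675, -0.2535, 0.058]
orientation: [-0.0, 3.141, -0.001]
force: [-0.2, -0.1, -0.3]
opening: 0.0458
gripper_force: 12.0
```

play_rows(deltas=[0, 0, 1, 0, 35, 0, 0, 0, 0, 35, 0, 0, 0, 0, 35])

```text
t: 19.98
tool_pos: [0.467, -0.2537, 0.0568]
orientation: [0.001, 3.141, -0.001]
force: [-1.0, 0.4, 0.3]
opening: 0.0466
gripper_force: 12.0
```

play_rows(deltas=[0, 0, 0.8, 0, 35, 0, 0, 0, 0, 35, 0, 0, 0, 0, 35])

```text
t: 20.23
tool_pos: [0.4673, -0.2535, 0.0566]
orientation: [0.001, 3.141, -0.0]
force: [-1.6, 2.0, 5.2]
opening: 0.0462
gripper_force: 12.0
```

play_rows(deltas=[0, 0, 0, 0, 93, 0, 0, 0, 0, 93, 0, 0, 0, 0, 93, 0, 0, 0, 0, 93, 0, 0, -20, 0, 93, 0, 0, -30, 0, 93, 0, 5, -30, 0, 93, -6, 20, 0, 0, 93, -14, 34, 0, 0, 93, -15, 36, 0, 0, 93])

```text
t: 21.07
tool_pos: [0.5023, -0.1587, 0.1366]
orientation: [0.005, 3.14, -0.002]
force: [0.4, -0.1, -0.1]
opening: 0.0928
gripper_force: 0.0
```

play_rows(deltas=[-15, 36, 0, 0, 93, -15, 36, 0, 0, 93, -15, 36, 0, 0, 93, -15, 36, 0, 0, 93, -15, 36, 0, 0, 93, -10, 36, 0, 0, 93, -10, 30, 0, 0, 93, -5, 15, 0, 0, 93, 0, 0, 0, 0, 93, 0, 0, 0, 0, 93])

```text
t: 21.9
tool_pos: [0.6018, 0.1027, 0.1352]
orientation: [0.002, -3.141, 0.001]
force: [-0.2, -0.3, 0.4]
opening: 0.0926
gripper_force: 0.0
```

Run:
```python
from h import *
w=cam('wrist','w5.png'); s=robot.read_state(); print(s['tool_pos'],s['opening'])
print(proj(w,[.6206,.1153,.059]))
```

```text
[0.60164742 0.10175995 0.13521229] 0.09293441530363733
[293.04413574 238.10755659]
```

View pics/w5.png

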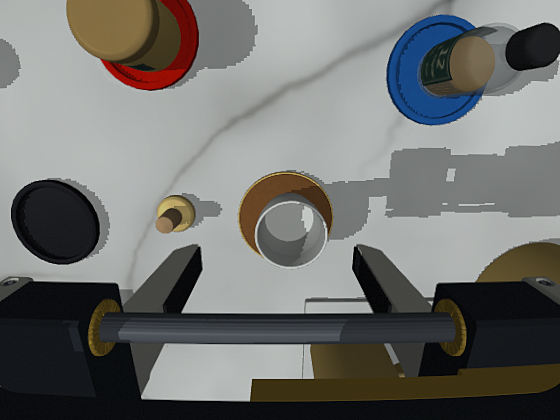

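The wrist view shows the cup on the coaster, rim at (292,230), so cup x is about 0.616. The black dish is empty at (57,221), the stopper stands at (175,213), and the bottle is upright in the blue dish.

play_rows(deltas=[-7, 7, 0, 0, 93, -7, 6.5, 10, 0, 93, 0, 0, 20, 0, 93, 0, 0, 20, 0, 93, 0, 0, 20, 0, 93, 0, 0, 20, 0, 93, 0, 0, 12, 0, 93, 0, 0, 0, 0, 93, 0, 0, 0, 0, 93])

```text
t: 22.7
tool_pos: [0.6156, 0.1153, 0.0332]
orientation: [-0.002, -3.14, 0.0]
force: [-0.2, 0.3, 0.2]
opening: 0.0931
gripper_force: 0.0
```

play_rows(deltas=[0, 0, 0, 0, 70, 0, 0, 0, 0, 50, 0, 0, 0, 0, 50, 0, 0, 0, 0, 50, 0, 0, 0, 0, 50, 0, 0, 0, 0, 50, 0, 0, 0, 0, 50], newtons=12)

```text
t: 23.28
tool_pos: [0.6164, 0.116, 0.0342]
orientation: [0.001, 3.141, -0.0]
force: [-0.2, -0.8, 3.5]
opening: 0.0615
gripper_force: 12.0
```

play_rows(deltas=[0, 0, -10, 0, 50, 0, 0, -20, 0, 50, 0, 0, -25, 0, 50, 0, 0, -20, 0, 50, 0, -15, 0, 0, 50, -1, -28, 0, 0, 50, -1, -34, 0, 0, 50, -1, -36, 0, 0, 50, -1, -36, 0, 0, 50, -1, -36, 0, 0, 50])

```text
t: 24.12
tool_pos: [0.6199, -0.0711, 0.1078]
orientation: [-0.0, -3.14, -0.0]
force: [0.5, 0.1, -0.9]
opening: 0.0614
gripper_force: 12.0
```

play_rows(deltas=[-1, -36, 0, 0, 50, 0, -22, 0, 0, 50, 0, -10, 0, 0, 50, 0, 0, 0, 0, 50, 0, 0, 0, 0, 50])

```text
t: 24.53
tool_pos: [0.6213, -0.1368, 0.108]
orientation: [-0.002, -3.141, -0.001]
force: [-0.4, -0.2, -0.4]
opening: 0.0616
gripper_force: 12.0
```

Target TCP is about 0.032.

play_rows(deltas=[-1, 0, 15, 0, 50, 0, 0, 20, 0, 50, 0, 0, 20, 0, 50, 0, 0, 13, 0, 50, 0, 0, 5, 0, 50, 0, 0, 1.5, 0, 50, 0, 0, 0, 0, 50, 0, 0, 0, 0, 50])

```text
t: 25.2
tool_pos: [0.6238, -0.1369, 0.0353]
orientation: [-0.0, 3.14, -0.001]
force: [0.2, -0.3, -0.4]
opening: 0.062
gripper_force: 12.0
```

play_rows(deltas=[0, 0, 1, 0, 50, 0, 0, 0, 0, 50, 0, 0, 0, 0, 50])

```text
t: 25.45
tool_pos: [0.6233, -0.1372, 0.0338]
orientation: [0.001, 3.141, -0.0]
force: [-1.0, -0.5, -1.8]
opening: 0.0622
gripper_force: 12.0
```

play_rows(deltas=[0, 0, 1, 0, 50, 0, 0, 0.8, 0, 50, 0, 0, 0, 0, 50, 0, 0, 0, 0, 50])

```text
t: 25.78
tool_pos: [0.6233, -0.1372, 0.0321]
orientation: [0.001, 3.141, -0.001]
force: [-1.9, 0.8, 5.4]
opening: 0.0621
gripper_force: 12.0
```

Contact. Releasing, then backing off for a final look.

play_rows(deltas=[0, 0, 0, 0, 93, 0, 0, 0, 0, 93, 0, 0, 0, 0, 93, 0, 0, 0, 0, 93, 0, 0, -20, 0, 93, 0, 0, -30, 0, 93, 0, 0, -30, 0, 93, 20, 10, -20, 0, 93, 30, 15, -10, 0, 93, 30, 15, 0, 0, 93])

```text
t: 26.62
tool_pos: [0.5443, -0.0974, 0.1447]
orientation: [0.001, 3.136, -0.002]
force: [0.1, -0.1, 0.4]
opening: 0.0929
gripper_force: 0.0
```

play_rows(deltas=[20, 10, 0, 0, 93, 10, 10, 0, 0, 93, 0, 0, 0, 0, 93, 0, 0, 0, 0, 93, 0, 0, 0, 0, 93])

```text
t: 27.03
tool_pos: [0.5136, -0.0774, 0.1415]
orientation: [0.0, 3.141, -0.001]
force: [0.8, -0.5, -0.3]
opening: 0.0932
gripper_force: 0.0
```

Run:
```python
from h import *
w=cam('wrist','w6.png'); s=robot.read_state(); print(s['tool_pos'],s['opening'])
c=cam('top')['pixels'];cv2.imwrite('pics/crop2.png',cv2.resize(c[155:280,215:475],None,fx=3,fy=3,interpolation=cv2.INTER_CUBIC))
```

```text
[ 0.51363567 -0.07751478  0.14141061] 0.09309595405525571
```

View pics/w6.png

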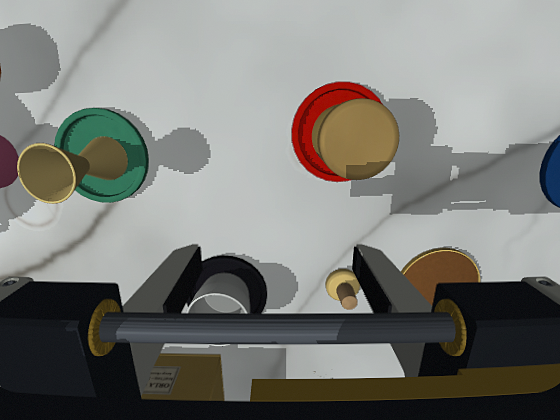

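View pics/crop2.png

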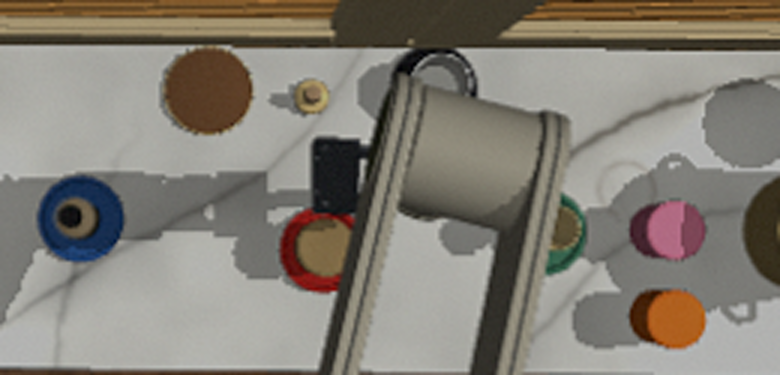

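The final views show the bottle in blue (70,216), the tin in red (325,246), the jigger in green and the cup in black. All are upright, and the stopper is unmoved at (311,96).

```bash
python3 -c "
from plant import robot
print(robot.close_job())"
```

```text
the job is handed in; nothing more can be done
None
```

The job is handed in: the last pictures show the bottle in the blue dish, the tin in the red, the jigger in the green and the cup in the black, all upright with the stopper where it started, though the hand-in returned no verdict.

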